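# Tip the thread out of a two-section dish

### The job

Take the two-section dish by its upright grip, carry it to the open wooden tray and turn and tip it so that only the section with the two thread spools empties into the tray, while the tin stays in its own section. Then stand the dish back upright in the middle of its round cork mat and let go. Do not touch the spools or the tin with the gripper, and leave the other things on the counter where they are.

Things in the scene. Friction and masses are not known exactly. Their poses are not given: they have to be found in the camera images.
- dish_grip (a point): Centre of the dish's grip: a flat upright white plate, 44 mm along x, 12 mm thick (y), 40 mm high, on a thin steel stem over the middle of the dish, to be pinched across its 12 mm (fingers closing along the dish's y). 90 mm above the dish's underside. Axes are the dish's: x along its length, y across, z up when level. Loose dish, about 0.28 kg, starting on the mat at any yaw.
- dish_divider (a point): Middle of the dish's floor, 4 mm above its underside, under the divider; axes as dish_grip. The white dish is 200 mm long (x), 124 mm wide (y). The divider, 42 mm high and 6 mm thick, runs along y and makes two equal sections: +x (spools at the start) and -x (tin). Side walls at y = +-62 mm are 36 mm high.
- dish_lip (a point): Middle of the edge of the +x end of the dish, 100 mm from the middle, 11 mm above the underside; the -x end is alike. The ends have no wall, only a lip sloping up at 18 degrees over the last 25 mm, over which spools roll out once that end is tipped down beyond about 25 degrees; 45 to 50 degrees empties it surely.
- spool_a_center (a point): Centre of a thread spool (blue thread), 29 mm in diameter, 44 mm long, loose, lying on its side in the dish's +x section and free to roll along the dish's x; its z axis is the spool's axis.
- spool_b_center (a point): Centre of the second thread spool (red thread), same size, lying in the same section beside the first.
- tin_center (a point): Centre of a round flat pin tin, 66 mm in diameter, 26 mm high, loose, standing in the dish's -x section.
- tray: Open square wooden tray, fixed to the counter, 220x220 mm outside, 50 mm high, walls 6 mm. Origin at the centre of its underside on the counter; x, y along its sides, z up. It stands on one side of the counter (left or right of the robot's middle) and the mat on the other.
- mat: Round cork mat, fixed, 250 mm in diameter, 3 mm thick; origin at the centre of its underside, z up.
- service_bell: Bystander: a round chrome counter bell, 83 mm across, 58 mm high; origin at the centre of its underside.
- tape_measure: Bystander: a rolled yellow tailor's tape, 54x49x18 mm; origin at the centre of its underside.
- label_block: Bystander: a small white block of labels, 35x70x31 mm; origin at the centre of its underside.
- calculator: Bystander: a grey desk calculator, 120x70x16 mm; origin at the centre of its underside.
There are look-alikes about, which are no part of the job. What is shaped like the part that bears tin_center but orange is not meant.

How it is judged:
By the outcome, as a careful person would: the job done as asked, in the order asked, and still so for the second after the job is handed in, with the robot touching nothing.
It also fails if it takes over 58 s, if anything falls off the work surface, if the arm or the gripper's body presses on something with over 40 N, if the wrist force passes 120 N, or if a joint passes its speed limit or range.

### The arm

A 6-joint arm with a two-finger parallel gripper is mounted at the origin on a cart in front of the work surface, level with it; the furniture and walls round the work are solid. World frame = base frame: x ahead of the robot, y to its left, z up, the work surface at z = 0. Lengths are in m, angles in rad, forces in N, time in s.
With the tool pointing down it reaches from about 0.325 to 0.9 m from the base axis. Payload 6.1 kg.
Tool frame: the origin (TCP) lies midway between the tips of the shut fingers; the grasp point (between the pads) lies 19 mm behind it; z points along the fingers, y is the line along which they close (so a half turn about z gives the same grasp; the last joint's range is limited). The gripper opens to 87 mm and grips with 3 to 60 N. Pads are 19 mm wide; open, the fingers measure 117 mm over their backs; the gripper's body (75 mm by 190 mm) begins 51 mm behind the grasp point.
Start: joints at [-1.452, 0.22, 1.526, -0, 1.395, -0.126], TCP at [0.151, -0.606, 0.198] pointing down, gripper open.
Joint ranges: [-2.98, 2.98], [-0.91, 2.08], [0.09, 2.57], [-1.24, 4.39], [0.2, 2.65], [-2.68, 2.68]. Speed limits (rad/s): [2.57, 2.57, 3.01, 3.14, 3.14, 3.14].

### API

Orientations are given as a unit quaternion [w, x, y, z].
In Python, from plant import sensors, eyes, manip gives the robot as it stands.
- The arm moves only by the tool servo_tool, never from a script. Its argument "plan" is a list of rows, each an object of numbers: "x", "y", "z": the shift along the world's x, y, z in cm; "yaw": the turn about the world's z in rad; "jaw": the opening, from -1 (shut) to 1 (fully open). In form: [{"x": .., "y": .., "z": .., "yaw": .., "jaw": ..}, ...]. A call has 1 to 12 rows; each row shifts and turns the commanded pose from where the row before left it; what a row does not reach is not made up. A row lasts 1/10 s, in which the tool goes at most 50 mm and 8.59 degrees, less where a joint would pass 70% of its speed; a pose out of reach is approached as far as the arm can. A call with a gripper value outside its range is refused whole. The fingers move at their own pace and stop on an object; "force" is the grip in N (left out, the last holds). Time passes only in rows, so rows that do not move let the fingers close. It gives the time, the measured TCP pose, the force, the opening and the grip force at its end, in the units of the state.
- sensors.read_state(): the state, without advancing time (a new reading comes with each control period).
- eyes.camera(name): name is "side" or "top"; returns a dict with "color" (480x640x3 uint8, red, green, blue), "camera_matrix" (3x3 intrinsics, pixels), "D" ([k1, k2, p1, p2, k3] as OpenCV has them; the pictures are not rectified), "origin" and "orientation" of the camera in the world. Camera axes: x right, y up, looking along -z (the intrinsics and any distortion apply to the point x, -y, -z); pixel columns grow to the right and rows downward; lengths in m; the calibration is good to about 2 mm. A picture is of the moment at which its call begins. There is no depth.
- manip.finish_job(): hands the job in; it is judged then, once.
The state is a dict: "time_s": time; "q": joint angles; "dq": joint speeds; "joint_torque": joint torques, N m; "eef_pos": TCP position; "eef_rot": TCP orientation; "ft_force": force on the tool from outside, world axes, zero at the start; "moment": the same for the moment, N m; "gripper_width": finger opening in m; "gripper_force": force on a finger pad.
Only numpy, scipy, OpenCV 4.12 (cv2) and the standard library are available. Lean on these libraries where they do the work, as an engineer would, in place of code of your own. Each camera call takes 0.05 s, during which the arm holds its last target. There are 200 camera calls.

## Working session

There is one attempt and no reset: what is moved stays moved. The work goes in short steps, Python scripts to look and compute and a tool call to move; the robot and the scene stay as the last step left them, time stands still between calls to the robot, and variables do not carry over. Pictures are saved under pics/ and viewed, at most 10 in all, crops included, and the job is handed in when it is done.

Besides the shell and the picture viewer there is one more tool, called after "Request:" by a JSON object that holds its "method" and its "body", one argument or row to a line. servo_tool: Moves the arm, as the interface text tells. Its arguments: {"type":"object","properties":{"plan":{"type":"array","items":{"type":"object","properties":{"x":{"type":"number"},"y":{"type":"number"},"z":{"type":"number"},"yaw":{"type":"number"},"jaw":{"type":"number"}}}},"force":{"type":"number"}},"required":["plan"]}

```bash
ls; mkdir -p pics; cat > h.py <<'E'
import numpy as np, cv2
from scipy.spatial.transform import Rotation as R
from plant import sensors, eyes, manip
def cam(n):
    c=eyes.camera(n); c={k:np.array(v) for k,v in c.items()}; return c
def rot(c):
    q=c["orientation"]; return R.from_quat([q[1],q[2],q[3],q[0]]).as_matrix() if q.size==4 else q
def ray(c,uv):
    p=cv2.undistortPoints(np.array([[uv]],float),c["camera_matrix"],c["D"])[0,0]
    return rot(c)@np.array([p[0],-p[1],-1.])
def onz(c,uv,z):
    d=ray(c,uv); return c["origin"]+d*(z-c["origin"][2])/d[2]
def proj(c,P):
    v=rot(c).T@(np.array(P)-c["origin"]); v=v*[1,-1,-1]
    return cv2.projectPoints(v.reshape(1,1,3),np.zeros(3),np.zeros(3),c["camera_matrix"],c["D"])[0].ravel()
def save(c,n): cv2.imwrite(f"pics/{n}.png",c["color"][...,::-1])
E
python3 - <<'E'
from h import *
for n in("top","side"):
    c=cam(n); save(c,n+"0"); np.savez(n+"0.npz",**c); print(n,c["origin"],rot(c)[:,2]*-1,c["camera_matrix"][0,0])
E
```

```text
pics
top [ 0.51379887 -0.09807094  1.31641384] [ 0.05765987 -0.01899388 -0.99815558] 492.6901168938955
side [0.40160091 1.2477401  0.72496036] [ 0.12858393 -0.89340914 -0.43044892] 587.5775892538699
```

View pics/top0.png

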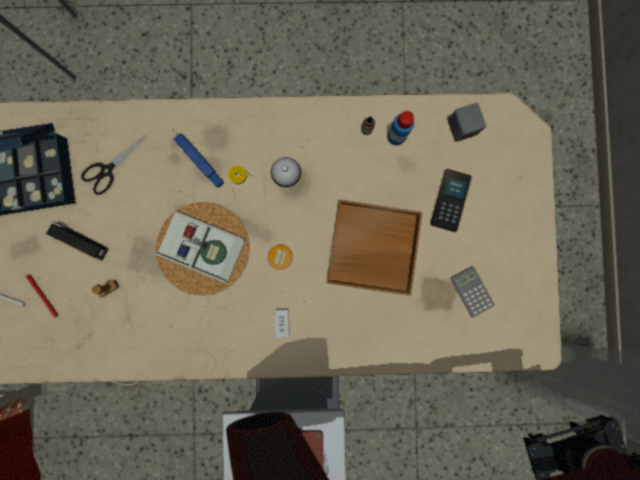

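View pics/side0.png

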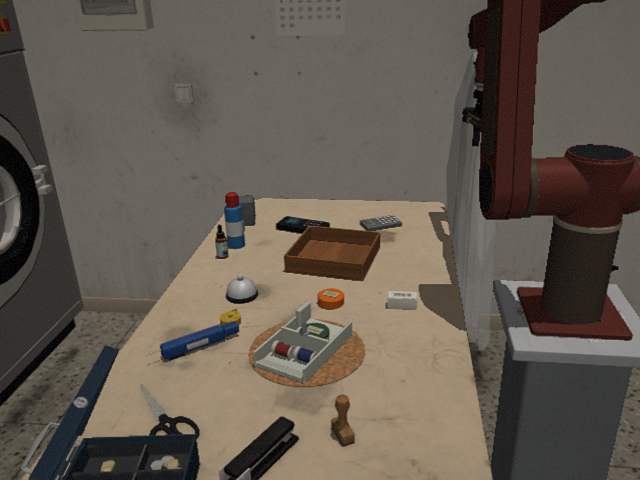

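```bash
cat > m.py <<'E'
from h import *
t=dict(np.load("top0.npz")); s=dict(np.load("side0.npz"))
I=cv2.resize(t["color"][195:300,145:260],None,fx=5,fy=5,interpolation=cv2.INTER_CUBIC)
J=cv2.resize(s["color"][290:390,240:370],None,fx=4,fy=4,interpolation=cv2.INTER_CUBIC)
K=cv2.resize(t["color"][190:305,320:430],None,fx=2,fy=2,interpolation=cv2.INTER_CUBIC)
W=np.zeros((525,800,3),np.uint8); W[:,:575]=I; W[:230,580:800]=K; cv2.imwrite("pics/crop1.png",W[...,::-1]); cv2.imwrite("pics/crop2.png",J[...,::-1])
hsv=cv2.cvtColor(t["color"],cv2.COLOR_RGB2HSV)
r=hsv[247,374],hsv[280,205],hsv[248,195]; print(r)
def big(m,x0,x1,y0,y1):
    q=np.zeros_like(m);q[y0:y1,x0:x1]=m[y0:y1,x0:x1]
    c=cv2.findContours(q,cv2.RETR_EXTERNAL,cv2.CHAIN_APPROX_NONE)[0];return max(c,key=cv2.contourArea)
# tray
m=((hsv[...,1]>120)&(hsv[...,0]<20)).astype(np.uint8)
c=big(m,310,440,180,310); print("tray rect px",cv2.minAreaRect(c))
b=cv2.approxPolyDP(cv2.convexHull(c),6,True)[:,0]; 
for p in b: print(p,onz(t,p.astype(float),.05))
# mat
m=((hsv[...,1]>90)&(hsv[...,0]<22)).astype(np.uint8)
c=cv2.convexHull(big(m,148,258,195,302))
P=np.array([onz(t,p.astype(float),.003)[:2] for p in c[:,0]])
A=np.c_[2*P,np.ones(len(P))]; x=np.linalg.lstsq(A,(P**2).sum(1),rcond=None)[0]; print("mat",x[:2],np.sqrt(x[2]+x[:2]@x[:2]),len(P))
E
python3 m.py
```

```text
(array([ 15, 170, 126], dtype=uint8), array([ 16, 142, 142], dtype=uint8), array([ 44,  23, 145], dtype=uint8))
tray rect px ((374.2221374511719, 247.12548828125), (84.3753890991211, 83.56937408447266), 8.426968574523926)
[340 200] [ 0.6987314  -0.16295157  0.05      ]
[421 213] [ 0.66057274 -0.37243082  0.05      ]
[409 294] [ 0.45212198 -0.33434173  0.05      ]
[328 282] [ 0.48772807 -0.12696502  0.05      ]
mat [0.58436628 0.20440706] 0.12416445948227982 40
```

View pics/crop1.png

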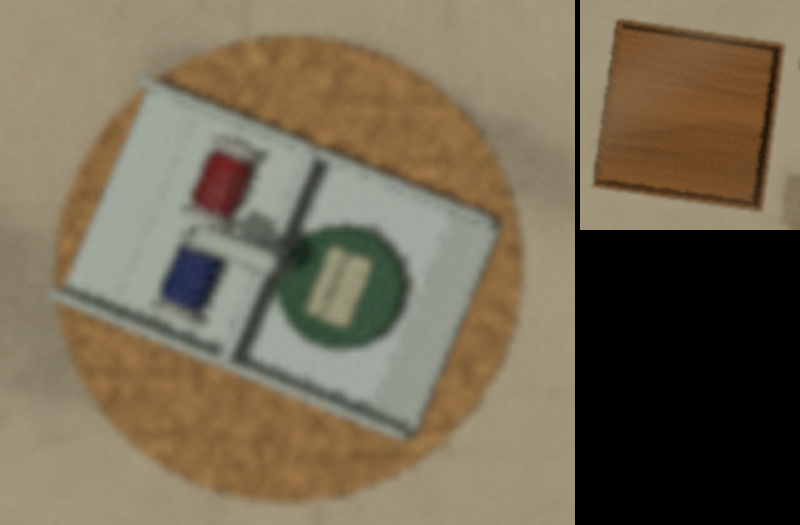

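View pics/crop2.png

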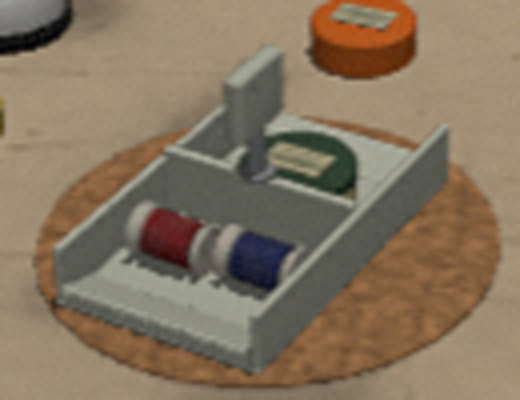

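```bash
python3 - <<'E'
from h import *
t=dict(np.load("top0.npz")); s=dict(np.load("side0.npz"))
T=lambda x,y:(145+x/5-.4,195+y/5-.4); S=lambda x,y:(240+x/4-.4,290+y/4-.4)
C={n:onz(t,T(*p),z)[:2] for n,p,z in[("TL",(148,80),.039),("TR",(500,218),.039),("BR",(415,437),.039),("BL",(52,295),.039)]}
print(C); 
for a,b in(("TR","TL"),("BR","BL"),("TR","BR"),("TL","BL")): d=C[b]-C[a];print(a,b,np.hypot(*d),np.degrees(np.arctan2(d[1],d[0])))
print("mean",np.mean(list(C.values()),0))
a=onz(t,T(190,238),.113);b=onz(t,T(280,262),.113);d=a-b;print("plate",(a+b)/2,np.hypot(*d[:2]),np.degrees(np.arctan2(d[1],d[0])))
# triangulate plate top centre
u,v=ray(t,T(236,250)),ray(s,S(255,67))
k=np.linalg.lstsq(np.c_[u,-v],s["origin"]-t["origin"],rcond=None)[0];p,q=t["origin"]+k[0]*u,s["origin"]+k[1]*v
print("tri",(p+q)/2,p-q)
st=sensors.read_state();print(st["time_s"],st["eef_pos"],st["eef_rot"],st["gripper_width"])
print("plate via side z=.113",onz(s,S(255,67),.113))
E
```

```text
{'TL': array([0.68149153, 0.26792706]), 'TR': array([0.605689  , 0.08637902]), 'BR': array([0.4934511 , 0.13164776]), 'BL': array([0.57083466, 0.31793813])}
TR TL 0.19673767807286158 67.3377895486579
BR BL 0.20172336916542588 67.44238440386358
TR BR 0.12102315216826748 158.03437762505513
TL BL 0.12143331356298927 155.67954029333072
mean [0.58786657 0.20097299]
plate [0.58752773 0.2048433  0.113     ] 0.04547266515229152 73.81527222497951
tri [0.58860423 0.20598221 0.10693908] [-0.00142492 -0.0001784  -0.00013212]
0.1 [ 0.15140975 -0.60574437  0.19719531] [-9.19146257e-04  9.92516707e-01  1.22105451e-01 -5.27411880e-06] 0.08704191639661409
plate via side z=.113 [0.58749564 0.21617677 0.113     ]
```

Request:
{"method": "servo_tool", "body": {
  "plan": [
    {"x": 2.2, "y": 4.0, "z": 0, "yaw": 0.08, "jaw": 1},
    {"x": 2.2, "y": 4.0, "z": 0, "yaw": 0.08, "jaw": 1},
    {"x": 2.2, "y": 4.0, "z": 0, "yaw": 0.08, "jaw": 1},
    {"x": 2.2, "y": 4.0, "z": 0, "yaw": 0.08, "jaw": 1},
    {"x": 2.2, "y": 4.0, "z": 0, "yaw": 0.08, "jaw": 1},
    {"x": 2.2, "y": 4.0, "z": 0, "yaw": 0.08, "jaw": 1},
    {"x": 2.2, "y": 4.0, "z": 0, "yaw": 0.08, "jaw": 1},
    {"x": 2.2, "y": 4.0, "z": 0, "yaw": 0.08, "jaw": 1},
    {"x": 2.2, "y": 4.0, "z": 0, "yaw": 0.08, "jaw": 1},
    {"x": 2.2, "y": 4.0, "z": 0, "yaw": 0.08, "jaw": 1},
    {"x": 2.2, "y": 4.0, "z": 0, "yaw": 0.08, "jaw": 1},
    {"x": 0, "y": 0, "z": 0, "yaw": 0, "jaw": 1}
  ],
  "force": 30
}}

```text
time_s: 1.3
eef_pos: [0.3951, -0.1616, 0.198]
eef_rot: [-0.001, 0.844, 0.537, 0.001]
ft_force: [0.1, -0.8, -0.3]
gripper_width: 0.087
gripper_force: 0.0
```

Request:
{"method": "servo_tool", "body": {
  "plan": [
    {"x": 2.1, "y": 4.0, "yaw": 0.005, "jaw": 1},
    {"x": 2.1, "y": 4.0, "yaw": 0.005, "jaw": 1},
    {"x": 2.1, "y": 4.0, "yaw": 0.005, "jaw": 1},
    {"x": 2.1, "y": 4.0, "yaw": 0.005, "jaw": 1},
    {"x": 2.1, "y": 4.0, "yaw": 0.005, "jaw": 1},
    {"x": 2.1, "y": 4.0, "yaw": 0.005, "jaw": 1},
    {"x": 2.1, "y": 4.0, "yaw": 0.005, "jaw": 1},
    {"x": 2.1, "y": 4.0, "yaw": 0.005, "jaw": 1},
    {"x": 2.3, "y": 4.3, "yaw": 0.005, "jaw": 1},
    {"x": 0, "y": 0, "jaw": 1},
    {"x": 0, "y": 0, "jaw": 1}
  ]
}}

```text
validation failed for argument at $.pl...
```

Request:
{"method": "servo_tool", "body": {
  "plan": [
    {"x": 2.1, "y": 4.0, "z": 0, "yaw": 0.005, "jaw": 1},
    {"x": 2.1, "y": 4.0, "z": 0, "yaw": 0.005, "jaw": 1},
    {"x": 2.1, "y": 4.0, "z": 0, "yaw": 0.005, "jaw": 1},
    {"x": 2.1, "y": 4.0, "z": 0, "yaw": 0.005, "jaw": 1},
    {"x": 2.1, "y": 4.0, "z": 0, "yaw": 0.005, "jaw": 1},
    {"x": 2.1, "y": 4.0, "z": 0, "yaw": 0.005, "jaw": 1},
    {"x": 2.1, "y": 4.0, "z": 0, "yaw": 0.005, "jaw": 1},
    {"x": 2.1, "y": 4.0, "z": 0, "yaw": 0.005, "jaw": 1},
    {"x": 2.3, "y": 4.3, "z": 0, "yaw": 0.005, "jaw": 1},
    {"x": 0, "y": 0, "z": 0, "yaw": 0, "jaw": 1},
    {"x": 0, "y": 0, "z": 0, "yaw": 0, "jaw": 1}
  ]
}}

```text
time_s: 2.4
eef_pos: [0.5842, 0.1966, 0.1968]
eef_rot: [-0.0, 0.833, 0.553, -0.001]
ft_force: [-0.3, -0.0, -0.7]
gripper_width: 0.087
gripper_force: 0.0
```

Request:
{"method": "servo_tool", "body": {
  "plan": [
    {"x": 0.4, "y": 0.7, "z": 0, "yaw": 0, "jaw": 1},
    {"x": 0, "y": 0, "z": -3, "yaw": 0, "jaw": 1},
    {"x": 0, "y": 0, "z": -3, "yaw": 0, "jaw": 1},
    {"x": 0, "y": 0, "z": -3, "yaw": 0, "jaw": 1},
    {"x": 0, "y": 0, "z": -2.3, "yaw": 0, "jaw": 1},
    {"x": 0, "y": 0, "z": -1, "yaw": 0, "jaw": 1},
    {"x": 0, "y": 0, "z": 0, "yaw": 0, "jaw": 1},
    {"x": 0, "y": 0, "z": 0, "yaw": 0, "jaw": 1}
  ]
}}

```text
time_s: 3.2
eef_pos: [0.5894, 0.2033, 0.0768]
eef_rot: [0.0, 0.834, 0.552, 0.001]
ft_force: [0.7, -0.4, 0.2]
gripper_width: 0.0871
gripper_force: 0.0
```

```bash
python3 - <<'E'
from h import *
s=cam("side");t=cam("top"); print(sensors.read_state()["eef_pos"])
J=cv2.resize(s["color"][260:390,230:380],None,fx=4,fy=4,interpolation=cv2.INTER_CUBIC)
cv2.imwrite("pics/s1.png",J[...,::-1])
E
```

```text
[0.58996999 0.20368946 0.07739615]
```

View pics/s1.png

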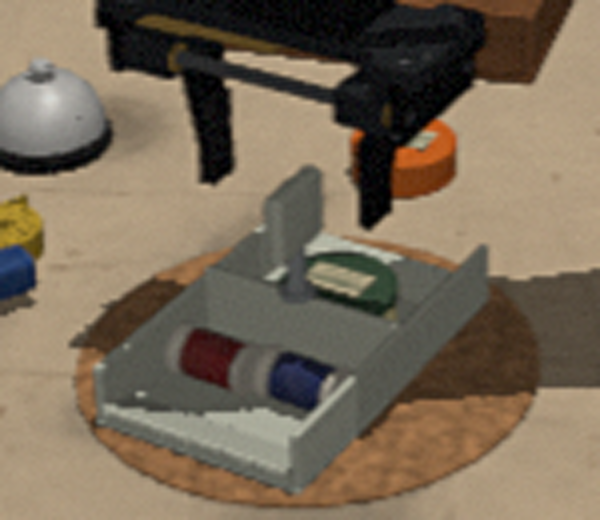

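The side view shows the plate (crop 295,215) between the open fingers (215,180 and 375,220), and all contents are in place. I'm closing the gripper now.

Request:
{"method": "servo_tool", "body": {
  "plan": [
    {"x": 0, "y": 0, "z": -0.2, "yaw": 0, "jaw": -1},
    {"x": 0, "y": 0, "z": 0, "yaw": 0, "jaw": -1},
    {"x": 0, "y": 0, "z": 0, "yaw": 0, "jaw": -1},
    {"x": 0, "y": 0, "z": 0, "yaw": 0, "jaw": -1},
    {"x": 0, "y": 0, "z": 0, "yaw": 0, "jaw": -1},
    {"x": 0, "y": 0, "z": 0, "yaw": 0, "jaw": -1},
    {"x": 0, "y": 0, "z": 0, "yaw": 0, "jaw": -1},
    {"x": 0, "y": 0, "z": 0, "yaw": 0, "jaw": -1}
  ],
  "force": 40
}}

```text
time_s: 4.1
eef_pos: [0.5884, 0.2036, 0.0732]
eef_rot: [-0.0, 0.834, 0.552, -0.0]
ft_force: [0.8, 0.4, -0.8]
gripper_width: 0.0306
gripper_force: 0.0
```

Request:
{"method": "servo_tool", "body": {
  "plan": [
    {"x": 0, "y": 0, "z": 0, "yaw": 0, "jaw": -1},
    {"x": 0, "y": 0, "z": 0, "yaw": 0, "jaw": -1},
    {"x": 0, "y": 0, "z": 0, "yaw": 0, "jaw": -1},
    {"x": 0, "y": 0, "z": 0, "yaw": 0, "jaw": -1},
    {"x": 0, "y": 0, "z": 0, "yaw": 0, "jaw": -1},
    {"x": 0, "y": 0, "z": 0, "yaw": 0, "jaw": -1}
  ]
}}

```text
time_s: 4.7
eef_pos: [0.5882, 0.2037, 0.073]
eef_rot: [-0.0, 0.834, 0.552, -0.0]
ft_force: [-1.0, 1.2, -0.4]
gripper_width: 0.0118
gripper_force: 40.0
```

Request:
{"method": "servo_tool", "body": {
  "plan": [
    {"x": 0, "y": 0, "z": 0.5, "yaw": 0, "jaw": -1},
    {"x": 0, "y": 0, "z": 1, "yaw": 0, "jaw": -1},
    {"x": 0, "y": 0, "z": 1, "yaw": 0, "jaw": -1},
    {"x": 0, "y": 0, "z": 1.5, "yaw": 0, "jaw": -1},
    {"x": 0, "y": 0, "z": 1.5, "yaw": 0, "jaw": -1},
    {"x": 0, "y": 0, "z": 1.5, "yaw": 0, "jaw": -1},
    {"x": 0, "y": 0, "z": 1.5, "yaw": 0, "jaw": -1},
    {"x": 0, "y": 0, "z": 1.5, "yaw": 0, "jaw": -1},
    {"x": 0, "y": 0, "z": 1, "yaw": 0, "jaw": -1},
    {"x": 0, "y": 0, "z": 0.5, "yaw": 0, "jaw": -1},
    {"x": 0, "y": 0, "z": 0, "yaw": 0, "jaw": -1}
  ]
}}

```text
time_s: 5.8
eef_pos: [0.5889, 0.2037, 0.1892]
eef_rot: [0.0, 0.834, 0.552, 0.001]
ft_force: [-0.2, 0.5, -3.8]
gripper_width: 0.0116
gripper_force: 40.0
```

```bash
python3 - <<'E'
from h import *
s=cam("side"); st=sensors.read_state(); print(st["eef_pos"],st["ft_force"],st["moment"])
J=cv2.resize(s["color"][190:390,210:410],None,fx=2.5,fy=2.5,interpolation=cv2.INTER_CUBIC)
cv2.imwrite("pics/s2.png",J[...,::-1])
E
```

```text
[0.58843808 0.20364924 0.18820431] [-0.61115932  0.7208648  -4.08682154] [-0.0598375  -0.06476677 -0.02803049]
```

View pics/s2.png

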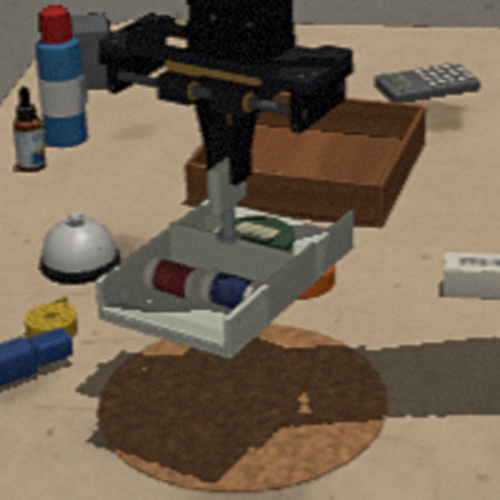

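Request:
{"method": "servo_tool", "body": {
  "plan": [
    {"x": -0.1, "y": -0.6, "z": 0, "yaw": 0.019, "jaw": -1},
    {"x": -0.1, "y": -1.2, "z": 0, "yaw": 0.019, "jaw": -1},
    {"x": -0.1, "y": -1.8, "z": 0, "yaw": 0.019, "jaw": -1},
    {"x": -0.1, "y": -2.4, "z": 0, "yaw": 0.019, "jaw": -1},
    {"x": -0.1, "y": -2.5, "z": 0, "yaw": 0.019, "jaw": -1},
    {"x": -0.1, "y": -2.5, "z": 0, "yaw": 0.019, "jaw": -1},
    {"x": -0.1, "y": -2.5, "z": 0, "yaw": 0.019, "jaw": -1},
    {"x": -0.1, "y": -2.5, "z": 0, "yaw": 0.019, "jaw": -1},
    {"x": -0.1, "y": -2.5, "z": 0, "yaw": 0.019, "jaw": -1},
    {"x": -0.1, "y": -2.5, "z": 0, "yaw": 0.019, "jaw": -1},
    {"x": -0.1, "y": -2.5, "z": 0, "yaw": 0.019, "jaw": -1},
    {"x": -0.1, "y": -2.5, "z": 0, "yaw": 0.019, "jaw": -1}
  ]
}}

```text
time_s: 7.05
eef_pos: [0.5755, -0.0577, 0.1872]
eef_rot: [-0.001, 0.765, 0.644, -0.001]
ft_force: [0.0, -0.3, -3.9]
gripper_width: 0.0112
gripper_force: 40.0
```

Request:
{"method": "servo_tool", "body": {
  "plan": [
    {"x": -0.1, "y": -2.5, "z": 0, "yaw": 0, "jaw": -1},
    {"x": -0.1, "y": -2.5, "z": 0, "yaw": 0, "jaw": -1},
    {"x": -0.1, "y": -2.5, "z": 0, "yaw": 0, "jaw": -1},
    {"x": -0.1, "y": -2.5, "z": 0, "yaw": 0, "jaw": -1},
    {"x": -0.1, "y": -2.5, "z": 0, "yaw": 0, "jaw": -1},
    {"x": -0.1, "y": -2.5, "z": 0, "yaw": 0, "jaw": -1},
    {"x": -0.1, "y": -2.5, "z": 0, "yaw": 0, "jaw": -1},
    {"x": -0.1, "y": -2.4, "z": 0, "yaw": 0, "jaw": -1},
    {"x": -0.1, "y": -1.8, "z": 0, "yaw": 0, "jaw": -1},
    {"x": -0.1, "y": -1.2, "z": 0, "yaw": 0, "jaw": -1},
    {"x": 0, "y": -0.8, "z": 0, "yaw": 0, "jaw": -1},
    {"x": 0, "y": -0.5, "z": 0, "yaw": 0, "jaw": -1}
  ]
}}

```text
time_s: 8.25
eef_pos: [0.5664, -0.2986, 0.188]
eef_rot: [-0.0, 0.766, 0.643, 0.0]
ft_force: [0.6, 0.1, -3.0]
gripper_width: 0.0116
gripper_force: 40.0
```

Request:
{"method": "servo_tool", "body": {
  "plan": [
    {"x": 0, "y": 0, "z": -1, "yaw": 0, "jaw": -1},
    {"x": 0, "y": 0, "z": -1, "yaw": 0, "jaw": -1},
    {"x": 0, "y": 0, "z": -1, "yaw": 0, "jaw": -1},
    {"x": 0, "y": 0, "z": -0.5, "yaw": 0, "jaw": -1},
    {"x": 0, "y": 0, "z": 0, "yaw": 0, "jaw": -1},
    {"x": 0, "y": 0, "z": 0, "yaw": 0, "jaw": -1}
  ]
}}

```text
time_s: 8.85
eef_pos: [0.5665, -0.2981, 0.1532]
eef_rot: [-0.0, 0.765, 0.644, -0.0]
ft_force: [0.5, 0.6, -3.7]
gripper_width: 0.0112
gripper_force: 40.0
```

```bash
python3 - <<'E'
from h import *
s=cam("side"); t=cam("top");st=sensors.read_state(); print(st["eef_pos"],st["eef_rot"],st["ft_force"],st["moment"])
J=cv2.resize(s["color"][170:310,220:420],None,fx=3,fy=3,interpolation=cv2.INTER_CUBIC)
cv2.imwrite("pics/s3.png",J[...,::-1])
E
```

```text
[ 0.5668761  -0.29849928  0.15387487] [5.00782438e-04 7.65493428e-01 6.43443499e-01 1.54061835e-04] [-0.15330618 -0.89752858 -4.04365171] [-0.01996522 -0.06362524  0.01135833]
```

View pics/s3.png

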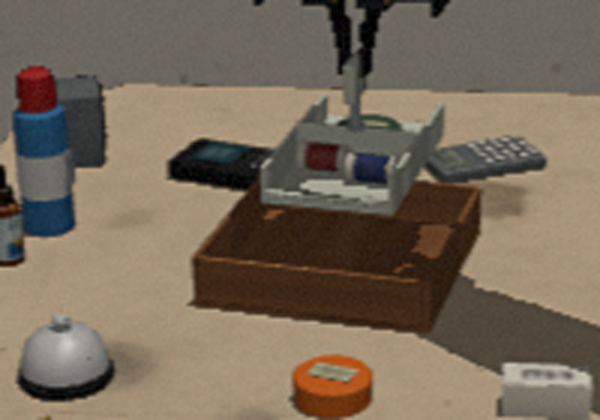

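Request:
{"method": "servo_tool", "body": {
  "plan": [
    {"x": 0, "y": 0, "z": -1, "yaw": 0, "jaw": -1},
    {"x": 0, "y": 0, "z": -1, "yaw": 0, "jaw": -1},
    {"x": 0, "y": 0, "z": -0.8, "yaw": 0, "jaw": -1},
    {"x": 0, "y": 0, "z": -0.4, "yaw": 0, "jaw": -1},
    {"x": 0, "y": 0, "z": -0.4, "yaw": 0, "jaw": -1},
    {"x": 0, "y": 0, "z": -0.3, "yaw": 0, "jaw": -1}
  ],
  "force": 30
}}

```text
time_s: 9.55
eef_pos: [0.5666, -0.2957, 0.118]
eef_rot: [-0.002, 0.765, 0.644, 0.001]
ft_force: [-8.2, 15.1, 24.9]
gripper_width: 0.0117
gripper_force: 30.0
```

Request:
{"method": "servo_tool", "body": {
  "plan": [
    {"x": 0, "y": 0, "z": 0, "yaw": 0, "jaw": -1},
    {"x": 0, "y": 0, "z": 0, "yaw": 0, "jaw": -1}
  ],
  "force": 12
}}

```text
time_s: 9.75
eef_pos: [0.5675, -0.2966, 0.1173]
eef_rot: [-0.0, 0.765, 0.644, 0.001]
ft_force: [-4.5, 10.1, 12.6]
gripper_width: 0.0119
gripper_force: 12.0
```

```bash
python3 - <<'E'
from h import *
s=cam("side"); st=sensors.read_state(); print(st["eef_pos"],st["eef_rot"],st["ft_force"],st["moment"])
J=cv2.resize(s["color"][170:310,240:400],None,fx=4,fy=4,interpolation=cv2.INTER_CUBIC)
cv2.imwrite("pics/s4.png",J[...,::-1])
E
```

```text
[ 0.56745154 -0.29662864  0.11734871] [-2.19110737e-04  7.65374358e-01  6.43583956e-01  1.31726967e-03] [-5.09695365 10.34507318 14.05564508] [ 1.68286684  0.79401472 -0.07972002]
```

View pics/s4.png

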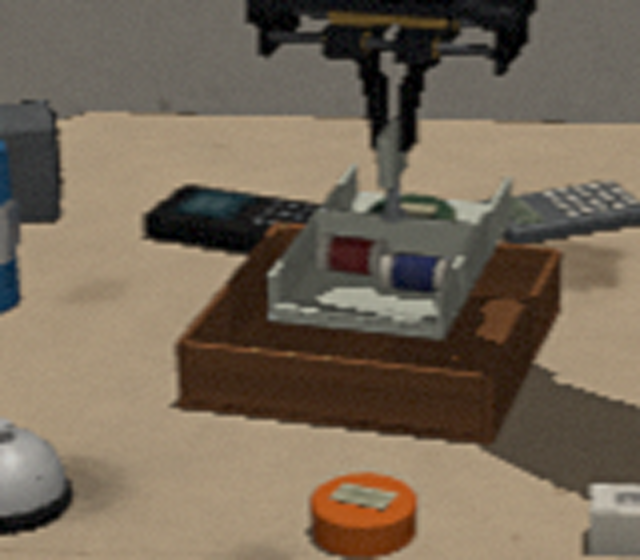

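Request:
{"method": "servo_tool", "body": {
  "plan": [
    {"x": 0.1, "y": 0.6, "z": 0, "yaw": 0, "jaw": -1},
    {"x": 0.1, "y": 0.6, "z": -0.2, "yaw": 0, "jaw": -1},
    {"x": 0.1, "y": 0.6, "z": -0.2, "yaw": 0, "jaw": -1},
    {"x": 0.1, "y": 0.6, "z": -0.2, "yaw": 0, "jaw": -1},
    {"x": 0, "y": 0, "z": -0.2, "yaw": 0, "jaw": -1},
    {"x": 0, "y": 0, "z": 0, "yaw": 0, "jaw": -1}
  ]
}}

```text
time_s: 10.4
eef_pos: [0.5707, -0.2723, 0.1063]
eef_rot: [-0.001, 0.765, 0.644, 0.001]
ft_force: [-1.5, 5.8, 2.6]
gripper_width: 0.012
gripper_force: 12.0
```

Request:
{"method": "servo_tool", "body": {
  "plan": [
    {"x": 0, "y": 0, "z": -0.3, "yaw": 0, "jaw": -1},
    {"x": 0, "y": 0, "z": -0.3, "yaw": 0, "jaw": -1},
    {"x": 0, "y": 0, "z": 0, "yaw": 0, "jaw": -1}
  ]
}}

```text
time_s: 10.7
eef_pos: [0.571, -0.2709, 0.1011]
eef_rot: [-0.002, 0.765, 0.644, 0.002]
ft_force: [-2.3, 11.5, 8.8]
gripper_width: 0.012
gripper_force: 12.0
```

Request:
{"method": "servo_tool", "body": {
  "plan": [
    {"x": 0, "y": 0, "z": 0.4, "yaw": 0, "jaw": -1},
    {"x": 0.2, "y": 1.2, "z": 0.2, "yaw": 0, "jaw": -1},
    {"x": 0.2, "y": 1.2, "z": 0, "yaw": 0, "jaw": -1},
    {"x": 0.2, "y": 1.2, "z": 0, "yaw": 0, "jaw": -1},
    {"x": 0.2, "y": 1.0, "z": 0, "yaw": 0, "jaw": -1},
    {"x": 0.1, "y": 0.5, "z": 0.2, "yaw": 0, "jaw": -1},
    {"x": 0.1, "y": 0.5, "z": 0.3, "yaw": 0, "jaw": -1}
  ]
}}

```text
time_s: 11.4
eef_pos: [0.5809, -0.2185, 0.1125]
eef_rot: [0.001, 0.765, 0.644, -0.0]
ft_force: [-1.4, -2.2, -0.6]
gripper_width: 0.0119
gripper_force: 12.0
```

Request:
{"method": "servo_tool", "body": {
  "plan": [
    {"x": 0.1, "y": 0.6, "z": 0.4, "yaw": 0, "jaw": -1},
    {"x": 0.1, "y": 0.6, "z": 0.3, "yaw": 0, "jaw": -1},
    {"x": 0.1, "y": 0.6, "z": 0.3, "yaw": 0, "jaw": -1},
    {"x": 0.1, "y": 0.6, "z": 0.3, "yaw": 0, "jaw": -1}
  ]
}}

```text
time_s: 11.8
eef_pos: [0.5844, -0.1936, 0.124]
eef_rot: [-0.0, 0.766, 0.643, -0.0]
ft_force: [1.1, -2.2, -4.0]
gripper_width: 0.0121
gripper_force: 12.0
```

```bash
python3 - <<'E'
from h import *
s=cam("side"); t=cam("top")
J=cv2.resize(s["color"][170:290,250:390],None,fx=4,fy=4,interpolation=cv2.INTER_CUBIC)
K=cv2.resize(t["color"][190:310,320:430],None,fx=2,fy=2)
W=np.zeros((480,790,3),np.uint8);W[:,:560]=J;W[:240,565:785]=K
cv2.imwrite("pics/s5.png",W[...,::-1])
E
```

```text
(no output)
```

View pics/s5.png

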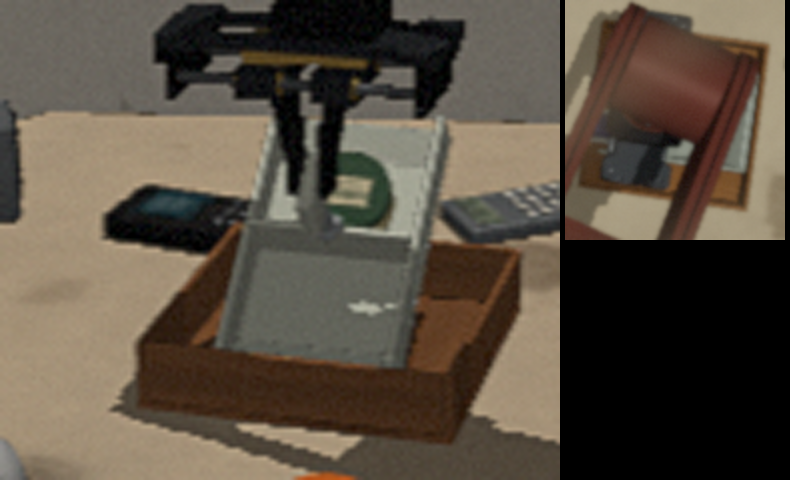

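Request:
{"method": "servo_tool", "body": {
  "plan": [
    {"x": 0.1, "y": 0.6, "z": 0.3, "yaw": 0, "jaw": -1},
    {"x": 0.1, "y": 0.6, "z": 0.2, "yaw": 0, "jaw": -1},
    {"x": 0.1, "y": 0.6, "z": 0.2, "yaw": 0, "jaw": -1},
    {"x": 0.1, "y": 0.6, "z": 0.1, "yaw": 0, "jaw": -1},
    {"x": 0.1, "y": 0.6, "z": 0, "yaw": 0, "jaw": -1},
    {"x": 0, "y": 0, "z": 0, "yaw": 0, "jaw": -1}
  ]
}}

```text
time_s: 12.5
eef_pos: [0.5896, -0.1634, 0.1323]
eef_rot: [-0.0, 0.765, 0.644, 0.0]
ft_force: [-0.8, -2.7, -2.4]
gripper_width: 0.0117
gripper_force: 12.0
```

Request:
{"method": "servo_tool", "body": {
  "plan": [
    {"x": 0, "y": 0, "z": 0, "yaw": 0, "jaw": -1},
    {"x": 0, "y": 0, "z": 0, "yaw": 0, "jaw": -1},
    {"x": -0.1, "y": -0.6, "z": 0.2, "yaw": 0, "jaw": -1},
    {"x": -0.2, "y": -1.2, "z": 0.2, "yaw": 0, "jaw": -1},
    {"x": -0.2, "y": -1.2, "z": 0.2, "yaw": 0, "jaw": -1},
    {"x": -0.2, "y": -1.2, "z": 0.2, "yaw": 0, "jaw": -1},
    {"x": -0.2, "y": -1.2, "z": 0.2, "yaw": 0, "jaw": -1},
    {"x": -0.1, "y": -0.6, "z": 0, "yaw": 0, "jaw": -1},
    {"x": 0, "y": 0, "z": 0, "yaw": 0, "jaw": -1},
    {"x": 0, "y": 0, "z": 0, "yaw": 0, "jaw": -1},
    {"x": 0, "y": 0, "z": 0, "yaw": 0, "jaw": -1}
  ],
  "force": 40
}}

```text
time_s: 13.6
eef_pos: [0.5794, -0.2238, 0.142]
eef_rot: [-0.0, 0.765, 0.644, 0.0]
ft_force: [0.7, 0.5, -2.1]
gripper_width: 0.0115
gripper_force: 40.0
```

```bash
python3 - <<'E'
from h import *
s=cam("side"); st=sensors.read_state(); print(st["ft_force"],st["moment"])
np.savez("s6.npz",**s)
hsv=cv2.cvtColor(s["color"],cv2.COLOR_RGB2HSV)
for n,m in(("blue",(hsv[...,0]>108)&(hsv[...,0]<130)&(hsv[...,1]>90)),("red",((hsv[...,0]<6)|(hsv[...,0]>172))&(hsv[...,1]>110)),("green",(hsv[...,0]>50)&(hsv[...,0]<90)&(hsv[...,1]>90))):
    q=np.zeros_like(m);q[160:310,250:400]=m[160:310,250:400]; v,u=np.nonzero(q)
    print(n,len(u),(u.mean(),v.mean(),u.min(),u.max(),v.min(),v.max()) if len(u) else 0)
    if len(u): print(onz(s,(u.mean(),v.mean()),.0205))
E
```

```text
[-0.21462547  0.07262278 -3.09778556] [ 0.21140582 -0.08280561 -0.02984701]
blue 105 (np.float64(327.06666666666666), np.float64(183.46666666666667), np.int64(250), np.int64(366), np.int64(160), np.int64(299))
[ 0.66769493 -0.84860498  0.0205    ]
red 20 (np.float64(319.15), np.float64(185.45), np.int64(278), np.int64(365), np.int64(162), np.int64(229))
[ 0.69450066 -0.82416014  0.0205    ]
green 121 (np.float64(325.0413223140496), np.float64(182.03305785123968), np.int64(252), np.int64(366), np.int64(160), np.int64(299))
[ 0.6773942  -0.86511695  0.0205    ]
```

Request:
{"method": "servo_tool", "body": {
  "plan": [
    {"x": 0, "y": 0, "z": 1.5, "yaw": 0, "jaw": -1},
    {"x": 0, "y": 0, "z": 2, "yaw": 0, "jaw": -1},
    {"x": 0, "y": 0, "z": 1.5, "yaw": 0, "jaw": -1},
    {"x": 0.3, "y": 1.6, "z": 0, "yaw": 0, "jaw": -1},
    {"x": 0.3, "y": 1.9, "z": 0, "yaw": 0, "jaw": -1},
    {"x": 0.3, "y": 1.9, "z": 0, "yaw": 0, "jaw": -1},
    {"x": 0.3, "y": 1.9, "z": 0, "yaw": 0, "jaw": -1},
    {"x": 0.3, "y": 1.9, "z": 0, "yaw": 0, "jaw": -1},
    {"x": 0.2, "y": 1.0, "z": 0, "yaw": 0, "jaw": -1},
    {"x": 0, "y": 0, "z": -1.5, "yaw": 0, "jaw": -1},
    {"x": 0, "y": 0, "z": -1.5, "yaw": 0, "jaw": -1},
    {"x": 0, "y": 0, "z": -1, "yaw": 0, "jaw": -1}
  ]
}}

```text
time_s: 14.85
eef_pos: [0.5962, -0.1223, 0.1508]
eef_rot: [-0.001, 0.766, 0.643, 0.0]
ft_force: [0.1, 2.5, 6.0]
gripper_width: 0.012
gripper_force: 40.0
```

```bash
python3 - <<'E'
from h import *
s=cam("side"); t=cam("top"); st=sensors.read_state(); print(st["eef_pos"],st["ft_force"])
J=cv2.resize(s["color"][150:310,250:400],None,fx=3.5,fy=3.5,interpolation=cv2.INTER_CUBIC)
K=cv2.resize(t["color"][190:310,320:430],None,fx=2,fy=2)
W=np.zeros((560,790,3),np.uint8);W[:,:525]=J;W[:240,565:785]=K
cv2.imwrite("pics/s6.png",W[...,::-1])
E
```

```text
[ 0.59530335 -0.12232927  0.14974739] [ 0.06080354  1.00518149 -2.91950384]
```

View pics/s6.png

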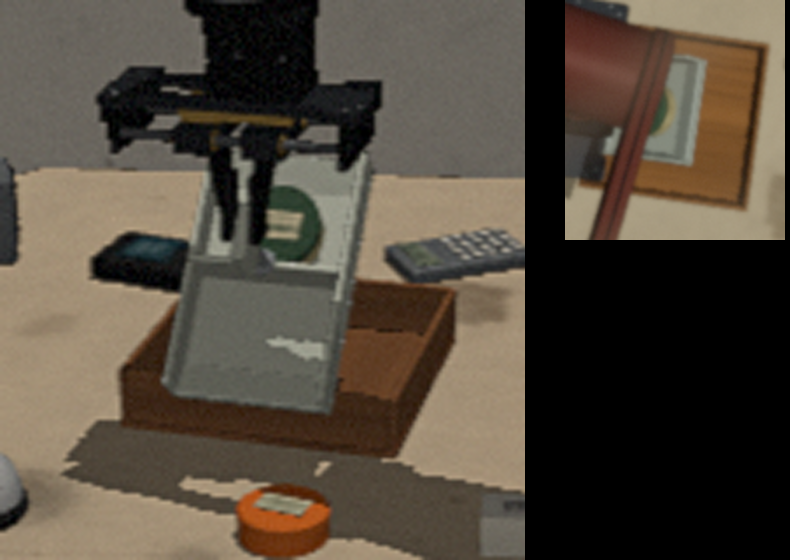

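Request:
{"method": "servo_tool", "body": {
  "plan": [
    {"x": 0, "y": 0, "z": 0, "yaw": 0, "jaw": -1},
    {"x": -0.1, "y": -0.8, "z": -0.1, "yaw": 0, "jaw": -1},
    {"x": -0.1, "y": -0.8, "z": -0.1, "yaw": 0, "jaw": -1},
    {"x": -0.2, "y": -0.8, "z": -0.1, "yaw": 0, "jaw": -1},
    {"x": -0.1, "y": -0.8, "z": -0.1, "yaw": 0, "jaw": -1},
    {"x": -0.1, "y": -0.8, "z": -0.1, "yaw": 0, "jaw": -1},
    {"x": -0.2, "y": -0.8, "z": -0.1, "yaw": 0, "jaw": -1}
  ],
  "force": 12
}}

```text
time_s: 15.65
eef_pos: [0.5884, -0.1713, 0.1463]
eef_rot: [0.0, 0.766, 0.643, 0.0]
ft_force: [0.5, -0.1, -2.6]
gripper_width: 0.0119
gripper_force: 12.0
```

Request:
{"method": "servo_tool", "body": {
  "plan": [
    {"x": -0.1, "y": -0.7, "z": -0.4, "yaw": 0, "jaw": -1},
    {"x": -0.1, "y": -0.7, "z": -0.4, "yaw": 0, "jaw": -1},
    {"x": -0.1, "y": -0.7, "z": -0.4, "yaw": 0, "jaw": -1},
    {"x": -0.1, "y": -0.7, "z": -0.4, "yaw": 0, "jaw": -1},
    {"x": 0, "y": 0, "z": -0.4, "yaw": 0, "jaw": -1},
    {"x": 0, "y": 0, "z": -0.3, "yaw": 0, "jaw": -1}
  ]
}}

```text
time_s: 16.25
eef_pos: [0.5852, -0.2, 0.1245]
eef_rot: [0.002, 0.766, 0.643, -0.0]
ft_force: [-1.5, -5.4, 6.6]
gripper_width: 0.0119
gripper_force: 12.0
```

Request:
{"method": "servo_tool", "body": {
  "plan": [
    {"x": 0, "y": 0, "z": -0.3, "yaw": 0, "jaw": -1},
    {"x": 0, "y": 0, "z": 0, "yaw": 0, "jaw": -1},
    {"x": 0, "y": 0, "z": 0.5, "yaw": 0, "jaw": -1},
    {"x": 0, "y": 0, "z": 1.5, "yaw": 0, "jaw": -1},
    {"x": 0, "y": 0, "z": 2, "yaw": 0, "jaw": -1},
    {"x": 0, "y": 0, "z": 2, "yaw": 0, "jaw": -1},
    {"x": 0, "y": 0, "z": 0.5, "yaw": 0, "jaw": -1},
    {"x": 0, "y": 0, "z": 0, "yaw": 0, "jaw": -1}
  ],
  "force": 12
}}

```text
time_s: 17.05
eef_pos: [0.5852, -0.1982, 0.1866]
eef_rot: [0.001, 0.765, 0.644, 0.001]
ft_force: [-0.7, 0.1, -3.2]
gripper_width: 0.012
gripper_force: 12.0
```

```bash
python3 - <<'E'
from h import *
s=cam("side"); t=cam("top"); st=sensors.read_state(); print(st["eef_pos"],st["ft_force"],st["moment"])
save(s,"s7");save(t,"t7")
p=np.array(st["eef_pos"])+[0,0,.019]; u=np.array([.172,.985,0]);n=np.array([-.985,.172,0])
# predict wall top corners at +x end (dish z from pivot -54mm) for several tilts vs white mask hull
h=cv2.cvtColor(s["color"],cv2.COLOR_RGB2HSV)
m=((h[...,1]<50)&(h[...,2]>95)).astype(np.uint8); q=np.zeros_like(m);q[180:300,240:420]=m[180:300,240:420]
c=max(cv2.findContours(cv2.morphologyEx(q,cv2.MORPH_OPEN,np.ones((2,2),np.uint8)),0,1)[0],key=cv2.contourArea)
print("bbox",cv2.boundingRect(c),cv2.contourArea(c), "poly",cv2.approxPolyDP(cv2.convexHull(c),3,True)[:,0].tolist())
for th in(-5,0,5,10,15):
    a=np.radians(th);ex=u*np.cos(a)+np.array([0,0,-np.sin(a)]);ez=u*np.sin(a)+np.array([0,0,np.cos(a)])
    print(th,[proj(s,p+ex*X+n*Y+ez*Z).round().astype(int).tolist() for X,Y,Z in((.1,.062,-.09+.011),(.1,-.062,-.079),(.1,-.062,-.054),(-.1,-.062,-.054),(-.1,.062,-.054),(.1,.062,-.054))])
E
```

```text
[ 0.58395396 -0.19782439  0.18426658] [ 0.36262759  0.6691498  -3.3000962 ] [-0.00848261 -0.11881675  0.03706144]
bbox (333, 181, 88, 21) 1644.0 poly [[420, 181], [420, 201], [333, 199], [337, 181]]
-5 [[340, 239], [293, 235], [293, 225], [317, 205], [359, 208], [340, 230]]
0 [[341, 242], [294, 237], [294, 228], [317, 201], [360, 205], [341, 232]]
5 [[342, 244], [295, 239], [294, 230], [318, 198], [360, 201], [341, 235]]
10 [[342, 245], [296, 240], [295, 232], [318, 194], [361, 198], [342, 237]]
15 [[343, 246], [298, 241], [296, 234], [318, 191], [361, 194], [343, 239]]
```

```bash
python3 - <<'E'
from h import *
I=cv2.imread("pics/s7.png");h=cv2.cvtColor(I,cv2.COLOR_BGR2HSV)
for r in range(190,250,2): print(r,''.join('.' if h[r,c,1]>55 else '#' if h[r,c,2]>60 else 'o' for c in range(284,372,1)))
E
```

```text
190 #####################################o.oo####o..o.######################################
192 #####################################o.#####oo.o..######################################
194 #####################################oo#####oo..o#######################################
196 #############################################oo#########################################
198 .....###################################################################################
200 ................................###....########.........................................
202 ...............................###.....######...........................................
204 .............................######....######............................###............
206 ............................#######......####...........................###.............
208 ...........................###################.........................####.............
210 .........................#####################..........###########..######.............
212 .......................###############o.oo######...........##############
[... 989 characters left out ...]
#########################........................
236 ..........#####################################################.........................
238 ..........###################################################...........................
240 ..........##################################################............................
242 .................##########################################.............................
244 ......................................###################...............................
246 ........................................................................................
248 ........................................................................................
```

Request:
{"method": "servo_tool", "body": {
  "plan": [
    {"x": 0, "y": 0.8, "z": 0, "yaw": 0, "jaw": -1},
    {"x": 0, "y": 1.6, "z": 0, "yaw": 0, "jaw": -1},
    {"x": 0, "y": 2.4, "z": 0, "yaw": 0, "jaw": -1},
    {"x": 0, "y": 2.8, "z": 0, "yaw": 0, "jaw": -1},
    {"x": 0, "y": 2.8, "z": 0, "yaw": 0, "jaw": -1},
    {"x": 0, "y": 2.8, "z": 0, "yaw": 0, "jaw": -1},
    {"x": 0, "y": 2.8, "z": 0, "yaw": 0, "jaw": -1},
    {"x": 0, "y": 2.8, "z": 0, "yaw": 0, "jaw": -1},
    {"x": 0, "y": 2.8, "z": 0, "yaw": 0, "jaw": -1},
    {"x": 0, "y": 2.8, "z": 0, "yaw": 0, "jaw": -1},
    {"x": 0, "y": 2.8, "z": 0, "yaw": 0, "jaw": -1},
    {"x": 0, "y": 2.8, "z": 0, "yaw": 0, "jaw": -1}
  ],
  "force": 30
}}

```text
time_s: 18.35
eef_pos: [0.5833, 0.1042, 0.1846]
eef_rot: [-0.001, 0.765, 0.644, -0.0]
ft_force: [1.0, -0.4, -2.5]
gripper_width: 0.0118
gripper_force: 30.0
```

Request:
{"method": "servo_tool", "body": {
  "plan": [
    {"x": 0, "y": 2.8, "z": 0, "yaw": 0, "jaw": -1},
    {"x": 0, "y": 2.4, "z": 0, "yaw": 0, "jaw": -1},
    {"x": 0, "y": 2.0, "z": 0, "yaw": 0, "jaw": -1},
    {"x": 0, "y": 1.5, "z": 0, "yaw": 0, "jaw": -1},
    {"x": 0, "y": 1.0, "z": 0, "yaw": 0, "jaw": -1},
    {"x": 0, "y": 0.5, "z": 0, "yaw": 0, "jaw": -1},
    {"x": 0, "y": 0, "z": -2, "yaw": 0, "jaw": -1},
    {"x": 0, "y": 0, "z": -3, "yaw": 0, "jaw": -1},
    {"x": 0, "y": 0, "z": -2, "yaw": 0, "jaw": -1},
    {"x": 0, "y": 0, "z": -1, "yaw": 0, "jaw": -1},
    {"x": 0, "y": 0, "z": 0, "yaw": 0, "jaw": -1},
    {"x": 0, "y": 0, "z": 0, "yaw": 0, "jaw": -1}
  ]
}}

```text
time_s: 19.55
eef_pos: [0.5852, 0.2035, 0.1062]
eef_rot: [0.0, 0.766, 0.643, 0.001]
ft_force: [0.2, -0.6, -3.4]
gripper_width: 0.0116
gripper_force: 30.0
```

```bash
python3 - <<'E'
from h import *
s=cam("side"); t=cam("top"); st=sensors.read_state(); print(st["time_s"],st["eef_pos"],st["ft_force"])
save(s,"s8");save(t,"t8")
h=cv2.cvtColor(t["color"],cv2.COLOR_RGB2HSV)
for n,m in(("blue",(h[...,0]>105)&(h[...,0]<135)&(h[...,1]>90)),("red",((h[...,0]<6)|(h[...,0]>170))&(h[...,1]>110))):
    q=np.zeros_like(m);q[205:290,325:425]=m[205:290,325:425]; v,u=np.nonzero(q)
    print(n,len(u),(np.median(u),np.median(v)), onz(t,(np.median(u),np.median(v)),.0205) if len(u) else 0)
E
```

```text
19.65 [0.58580192 0.20374351 0.10709452] [-0.63035311  0.37054456 -2.88277996]
blue 0 (np.float64(nan), np.float64(nan)) 0
red 3 (np.float64(341.0), np.float64(230.0)) [ 0.62322849 -0.16514047  0.0205    ]
  return _methods._mean(a, axis=axis, dtype=dtype,
  ret = ret.dtype.type(ret / rcount)
```

Request:
{"method": "servo_tool", "body": {
  "plan": [
    {"x": 0, "y": 0, "z": -1, "yaw": 0, "jaw": -1},
    {"x": 0, "y": 0, "z": -1, "yaw": 0, "jaw": -1},
    {"x": 0, "y": 0, "z": -0.5, "yaw": 0, "jaw": -1},
    {"x": 0, "y": 0, "z": -0.3, "yaw": 0, "jaw": -1},
    {"x": 0, "y": 0, "z": 0, "yaw": 0, "jaw": -1}
  ],
  "force": 12
}}

```text
time_s: 20.15
eef_pos: [0.584, 0.2036, 0.0764]
eef_rot: [-0.0, 0.766, 0.643, -0.001]
ft_force: [0.7, 0.2, -2.7]
gripper_width: 0.012
gripper_force: 12.0
```

```bash
python3 - <<'E'
import cv2
I=cv2.imread("pics/t8.png");print("tray"); h=cv2.cvtColor(I,cv2.COLOR_BGR2HSV)
for v in range(206,286,2): print(v,''.join('o' if h[v,c,2]<50 else 'B' if 95<h[v,c,0]<140 and h[v,c,1]>60 else 'R' if (h[v,c,0]<8 or h[v,c,0]>168) and h[v,c,1]>60 else '#' if h[v,c,1]<70 else '.' for c in range(325,390)))
E
```

```text
tray
206 ############....................................................#
208 ############.....................................................
210 ############.....................................................
212 ###########......................................................
214 ###########......................................................
216 ###########......................................................
218 ###########......................................................
220 ##########.......................................................
222 ##########.......................................................
224 ##########.......................................................
226 #########....#########...........................................
228 #########..........###...........................................
230 #########.....RRRRR..............................................
232 #########....R..RRR..............................................
234 ########.........................................................
236 ########......RRRRR......................
[... 1004 characters left out ...]

266 ####.............................................................
268 ###..............................................................
270 ###..............................................................
272 ##...............................................................
274 ##...............................................................
276 ##...............................................................
278 ##...............................................................
280 ##...............................................................
282 #................................................................
284 #####............................................................
```

Request:
{"method": "servo_tool", "body": {
  "plan": [
    {"x": 0, "y": 0, "z": -0.2, "yaw": 0, "jaw": -1},
    {"x": 0, "y": 0, "z": -0.2, "yaw": 0, "jaw": -1},
    {"x": 0, "y": 0, "z": 0, "yaw": 0, "jaw": -1}
  ]
}}

```text
time_s: 20.45
eef_pos: [0.5849, 0.2035, 0.0735]
eef_rot: [0.0, 0.766, 0.643, 0.0]
ft_force: [0.4, -0.5, -1.3]
gripper_width: 0.012
gripper_force: 12.0
```

Request:
{"method": "servo_tool", "body": {
  "plan": [
    {"x": 0, "y": 0, "z": -0.2, "yaw": 0, "jaw": -1},
    {"x": 0, "y": 0, "z": -0.1, "yaw": 0, "jaw": -1},
    {"x": 0, "y": 0, "z": 0, "yaw": 0, "jaw": -1}
  ],
  "force": 6
}}

```text
time_s: 20.75
eef_pos: [0.5851, 0.2039, 0.0718]
eef_rot: [0.0, 0.766, 0.643, 0.001]
ft_force: [-3.0, -1.2, 6.2]
gripper_width: 0.0116
gripper_force: 6.0
```

Request:
{"method": "servo_tool", "body": {
  "plan": [
    {"x": 0, "y": 0, "z": 0, "yaw": 0, "jaw": -0.6},
    {"x": 0, "y": 0, "z": 0, "yaw": 0, "jaw": -0.2},
    {"x": 0, "y": 0, "z": 0, "yaw": 0, "jaw": 0.2},
    {"x": 0, "y": 0, "z": 0, "yaw": 0, "jaw": 0.6},
    {"x": 0, "y": 0, "z": 0, "yaw": 0, "jaw": 0.6},
    {"x": 0, "y": 0, "z": 0, "yaw": 0, "jaw": 0.6},
    {"x": 0, "y": 0, "z": 0, "yaw": 0, "jaw": 0.6},
    {"x": 0, "y": 0, "z": 0, "yaw": 0, "jaw": 0.6}
  ]
}}

```text
time_s: 21.55
eef_pos: [0.5844, 0.2036, 0.0702]
eef_rot: [-0.0, 0.766, 0.643, -0.0]
ft_force: [-0.4, 0.4, -0.4]
gripper_width: 0.0645
gripper_force: 0.0
```

Request:
{"method": "servo_tool", "body": {
  "plan": [
    {"x": 0, "y": 0, "z": 2, "yaw": 0, "jaw": 0.6},
    {"x": 0, "y": 0, "z": 3, "yaw": 0, "jaw": 0.6},
    {"x": 0, "y": 0, "z": 4, "yaw": 0, "jaw": 0.6},
    {"x": 0, "y": 0, "z": 4, "yaw": 0, "jaw": 0.6},
    {"x": 0, "y": 0, "z": 3, "yaw": 0, "jaw": 0.6},
    {"x": 0, "y": -4, "z": 0, "yaw": 0, "jaw": 0.6},
    {"x": 0, "y": -4, "z": 0, "yaw": 0, "jaw": 0.6},
    {"x": 0, "y": -4, "z": 0, "yaw": 0, "jaw": 0.6},
    {"x": 0, "y": -4, "z": 0, "yaw": 0, "jaw": 0.6},
    {"x": 0, "y": -4, "z": 0, "yaw": 0, "jaw": 0.6},
    {"x": 0, "y": -4, "z": 0, "yaw": 0, "jaw": 0.6},
    {"x": 0, "y": -4, "z": 0, "yaw": 0, "jaw": 0.6}
  ]
}}

```text
time_s: 22.75
eef_pos: [0.5843, -0.0779, 0.2304]
eef_rot: [0.0, 0.766, 0.643, 0.0]
ft_force: [-0.2, 0.2, -0.4]
gripper_width: 0.0698
gripper_force: 0.0
```

```bash
python3 - <<'E'
from h import *
t=cam("top"); save(t,"t9"); st=sensors.read_state(); print(st["eef_pos"],st["time_s"])
h=cv2.cvtColor(t["color"],cv2.COLOR_RGB2HSV)
m=np.zeros((480,640),np.uint8); m[195:302,150:258]=(h[...,1]<70)[195:302,150:258]
mat=np.zeros_like(m); cv2.circle(mat,(202,248),44,1,-1)
c=max(cv2.findContours(m*mat,0,1)[0],key=cv2.contourArea); c=cv2.convexHull(c)
b=cv2.boxPoints(cv2.minAreaRect(c)); P=np.array([onz(t,p,.039)[:2] for p in b]); print(P,P.mean(0),[np.hypot(*(P[i]-P[i-1])) for i in range(4)])
g=((h[...,0]>45)&(h[...,0]<95)&(h[...,1]>80)&(mat>0)); v,u=np.nonzero(g);print("tin",len(u),onz(t,(u.mean(),v.mean()),.033))
for r in range(206,294,3): print(r,''.join('G' if g[r,c] else '#' if m[r,c] else '.' for c in range(152,254)))
E
```

```text
[ 0.58410621 -0.08415906  0.23029126] 22.8
[[0.53902408 0.30824616]
 [0.66309002 0.28893481]
 [0.6286645  0.0920155 ]
 [0.50476516 0.11246644]] [0.58388594 0.20041573] [np.float64(0.1987545550268346), np.float64(0.1255598904642326), np.float64(0.19990580473748185), np.float64(0.125575821661373)]
tin 69 [0.58077547 0.17285411 0.033     ]
206 ##############################..........................................##############################
209 #########################....................................................#########################
212 #####################.............................................................####################
215 ##################...................................................................#################
218 ################........................................................................##############
221 #############.######################......................................................############
224 ###########...#########################################.....................................##########
227 ########
[... 1748 characters left out ...]
........................###############...................
278 ##############.........................................................................###............
281 ################....................................................................#####.............
284 ###################................................................................#####..............
287 #######################......................................................##########...............
290 ############################.............................................##############...............
293 ###################################...............................####################................
```

```bash
python3 -c "
from plant import manip; print(manip.finish_job())"
```

```text
the job is handed in; nothing more can be done
None
```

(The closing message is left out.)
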